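# Clear vegetable scraps into the caddy and slide it shut

## Task

Clear the carrot top, the corn cob end and the broccoli stalk off the chopping board into the open compartment of the grey scrap caddy, then slide the caddy's blue cover fully shut over them. Leave the white spoon, the steel canister, the tongs and the wooden spatula undisturbed where they lie.

Things in the scene. Friction and masses are not known exactly. Their poses are not given: they have to be found in the camera images.
- board: Fixed pale wooden chopping board, 200 (its x) x 280 (its y) x 18 mm thick, flat on the counter. Origin: centre of its underside; z up. The three scraps and the spoon start on its top (z = 18 mm). It lies on the robot's left or right, the caddy on the other side.
- caddy: Fixed grey plastic caddy, 158 (its x) x 320 (its y) x 114 mm high with its white cover rails. Origin: centre of its underside; y along its length, z up. Its -y half is an open compartment: inside x -70 to 70, y -155 to -3 mm, floor at z = 5, mouth at z = 100, walls 5 mm. Its +y half is closed by a fixed pale deck (top z = 100 mm), over which the cover stands when open.
- compartment_mouth (a point): Centre of the compartment's mouth, at caddy x = 0, y = -79 mm, z = 100 mm; axes as the caddy's. Part of the mouth on its +y side may be under the cover at the start.
- cover (a joint): Blue flat cover, 146 (x) x 158 (y) x 6 mm, top face 107 mm above the counter, on the caddy's rails (tops at 114 mm); slides along caddy y. In m: 0 = fully shut, at its stop; grows towards +y as it opens, to 0.155. Starts 0.10 to 0.155 open; its edge over the mouth is at caddy y = -158 mm + value. About 2 N friction; stays where it is left.
- cover_grip (a point): Centre of the top of the white ridge handle in the middle of the cover, 131 mm above the counter; it moves with the cover; axes as the caddy's. The ridge is 70 mm long (caddy x), 14 mm thick (caddy y, the sliding direction) and stands 24 mm over the cover; pinch it from above or push it.
- carrot_top: Orange carrot top standing on its cut face, 38 mm diameter at the foot, 34 mm at 30 mm height, with short green stalk stubs up to 46 mm height. About 30 g. Origin: centre of its underside (while standing), z up.
- corn_end: Yellow corn cob end standing on its cut face, 38 mm diameter (a little over, at the kernels), 40 mm high. About 40 g. Origin: centre of its underside, z up.
- broccoli_stalk: Pale green broccoli stalk end lying on its side, a rounded block 56 (its x) x 30 (its y) x 28 mm high with dark green buds at one end. About 40 g. Origin: centre of its underside, z up; grip it across its y.
- spoon: White ceramic soup spoon lying along the board's -y edge, bowl 46 mm across and 16 mm high, handle to its +x, 134 mm long in all. Origin: centre of the bowl's underside. Bystander, loose.
- canister: Upright steel canister with dark twist cap, 94 mm diameter at the cap, 137 mm high, beyond the board and caddy. Origin: centre of its underside. Bystander, loose.
- tongs: Stainless tongs lying flat on the far part of the counter, 210 mm long (its x), up to 50 mm wide, 18 mm high. Origin: near the middle, on the counter. Bystander, loose.
- spatula: Wooden spatula lying flat on the far part of the counter, 285 mm long (its x), 55 mm wide, 10 mm high. Origin: on the counter, 150 mm from the handle's end. Bystander, loose.

How it is judged (in metres and radians):
On the way, in this order (a step that is already met when the one before it is completed fails the run):
1. all three scraps lie in the caddy's compartment (x of carrot_top in the frame of caddy between -0.072 and 0.072 m and y of carrot_top in the frame of caddy between -0.157 and -0.001 m and z of carrot_top in the frame of caddy between 0 and 0.097 m and x of corn_end in the frame of caddy between -0.072 and 0.072 m and y of corn_end in the frame of caddy between -0.157 and -0.001 m and z of corn_end in the frame of caddy between 0 and 0.097 m and x of broccoli_stalk in the frame of caddy between -0.072 and 0.072 m and y of broccoli_stalk in the frame of caddy between -0.157 and -0.001 m and z of broccoli_stalk in the frame of caddy between 0 and 0.097 m), for 0.2 s.
2. the cover is slid fully shut (value of joint cover below 0.006 m), for 0.2 s.
At the end, for the whole second after the job is handed in: The carrot top, corn cob end and broccoli stalk all lie at rest inside the caddy's compartment, below its mouth; the cover is shut to within 6 mm; the spoon, canister, tongs and spatula are each within 30 mm of where they started (all of step 1 and linear speed of each of carrot_top, corn_end, broccoli_stalk below 0.03 m/s and value of joint cover below 0.006 m and distance of each of spoon, canister, tongs, spatula from where it was at the start of the episode below 0.03 m); the robot touches nothing.
It fails at once if the white spoon was moved by more than 30 mm (distance of spoon from where it was at the start of the episode above 0.03 m).
It fails at once if the canister was moved by more than 30 mm (distance of canister from where it was at the start of the episode above 0.03 m).
It fails at once if the tongs was moved by more than 30 mm (distance of tongs from where it was at the start of the episode above 0.03 m).
It fails at once if the spatula was moved by more than 30 mm (distance of spatula from where it was at the start of the episode above 0.03 m).
It fails at once if the canister was tipped by more than 0.35 rad (angle between canister's own z axis and vertical above 0.35 rad).
It also fails if it takes over 72 s, if anything falls off the work surface, if the arm or the gripper's body presses on something with over 40 N, if the wrist force passes 120 N, or if a joint passes its speed limit or range.

## Robot

A 7-joint arm with a two-finger parallel gripper is mounted at the origin on the work surface. World frame = base frame: x ahead of the robot, y to its left, z up, the work surface at z = 0. Lengths are in m, angles in degrees, forces in N, time in s.
With the tool pointing down it reaches from about 0.4 to 0.925 m from the base axis. Payload 4.1 kg.
Tool frame: the origin (TCP) lies on the mounting face of the last link; the fingertips stand 173 mm ahead of it and the grasp point (between the pads) lies 155 mm ahead of it (env.finger_overhang is the distance from the TCP to the fingertips, in m); z points along the fingers, y is the direction in which the jaws open and shut (so a half turn about z gives the same grasp; the last joint's range is limited). The gripper opens to 85 mm and grips with 20 to 120 N. Pads are 22 mm wide; open, the fingers measure 114 mm over their backs; the gripper's body (76 mm by 85 mm) begins 54 mm behind the grasp point. The pads swing forward as they close: fully open they stand 13 mm farther back than shut.
Start: joints at [-73.224, 22.827, 2.584, 88.041, -1.071, 69.15, -2.905], TCP at [0.248, 0.601, 0.405] pointing down, gripper open.
Joint ranges: [-161.44, 161.44], [-28.35, 127.94], [-78.24, 83.42], [0, 140.83], [-78.03, 258.03], [13.02, 114.36], [-168.23, 168.23]. Speed limits (degrees/s): [147.25, 147.25, 180, 180, 180, 180, 180].

## Interface

Orientations are given as a 3x3 rotation matrix whose columns are the frame's x, y, z axes.
In Python, from plant import env, vision gives the robot as it stands. Calls block until the motion is done:
- env.move_ptp(position, orientation): joint-space move of the TCP to a pose.
- env.move_linear(position, rate=0.15, rot=None): straight line of the TCP; rot=None keeps the orientation; rate is the mean speed in m/s.
- env.goto_joints(angles): joint-space move.
- env.release() and env.close_gripper(newtons=None): open the fingers fully, or close them until they stop; newtons is the grip in N (None keeps the last).
- env.sleep(seconds).
- env.inverse_kinematics(position, orientation): joint angles nearest the present ones, or None.
- vision.snapshot(name): name is "scene" or "side" or "wrist"; returns a dict with "color" (420x560x3 uint8, blue, green, red), "range_z" (420x560 float32, m along the optical axis (not along the pixel's ray), 0 where there is no reading), "mtx" (3x3 intrinsics, pixels), "k1" (the pictures are not rectified: a ray, as slopes to the right and down, at radius r is drawn at 1 + k1 r^2 times it, then the intrinsics apply), "cam_to_world" (4x4, takes a point from camera to world coordinates). Camera axes: x right, y down, z forward; pixel columns grow to the right and rows downward; lengths in m; the calibration is good to about 2 mm. A picture is of the moment at which its call begins.
A pose or a line that the arm cannot do raises env.PlanningError and nothing moves.
- env.close_job(): hands the job in, once; it reports no verdict.
Readings, each from a call of its own:
- env.get_t(): time.
- env.get_qpos(): joint angles.
- env.get_qd(): joint speeds.
- env.get_joint_efforts(): joint torques, N m.
- env.get_tcp_pos(): TCP position.
- env.get_eef_rot(): TCP orientation.
- env.get_ft_force(): force on the tool from outside, world axes, zero at the start.
- env.get_moment(): the same for the moment, N m.
- env.get_grip_width(): opening from 0.0 (shut) to 1.0 (fully open).
Only numpy, scipy, OpenCV 4.12 (cv2) and the standard library are available. Lean on these libraries where they do the work, as an engineer would, in place of code of your own. Each camera call takes 0.05 s, during which the arm holds its last target. There are 200 camera calls.

## Working session

There is one attempt and no reset: what is moved stays moved. The work goes in short steps, each a Python script; the robot and the scene stay as the last script left them, time stands still between calls to the robot, and variables do not carry over. Pictures are saved under pics/ and viewed, about 8 in all and at most 12, crops included, and the job is handed in when it is done.

```bash
ls; mkdir -p pics; cat > h.py <<'E'
import numpy as np, cv2
from plant import env, vision
def cloud(s):
    h,w=s["range_z"].shape; u,v=np.meshgrid(np.arange(w),np.arange(h))
    K=s["mtx"]; d=np.array([s["k1"],0,0,0,0],float)
    p=cv2.undistortPoints(np.stack([u,v],-1).reshape(-1,1,2).astype(np.float64),K,d).reshape(h,w,2)
    z=s["range_z"]; P=np.dstack([p[...,0]*z,p[...,1]*z,z])
    T=s["cam_to_world"]; W=P@T[:3,:3].T+T[:3,3]; W[z<=0]=np.nan
    return W
E
python3 - <<'E'
from h import *
import pickle
a={n:vision.snapshot(n) for n in("scene","side")}
pickle.dump(a,open("s0.pkl","wb"))
for n in a: cv2.imwrite(f"pics/{n}0.png",a[n]["color"]); print(n,a[n]["cam_to_world"].round(3).tolist(),a[n]["mtx"].tolist(),a[n]["k1"])
print(env.get_t(),env.get_eef_rot().round(3).tolist(),env.finger_overhang)
E
```

```text
pics
scene [[-0.796, 0.469, -0.383, 0.95], [0.606, 0.607, -0.514, 0.493], [-0.008, -0.641, -0.767, 0.876], [0.0, 0.0, 0.0, 1.0]] [[466.0086914566163, 0.0, 273.914068713975], [0.0, 466.0086914566163, 209.8534244987596], [0.0, 0.0, 1.0]] -0.15624117328771064
side [[0.914, -0.259, 0.312, 0.273], [-0.405, -0.561, 0.722, -0.698], [-0.012, -0.787, -0.617, 0.652], [0.0, 0.0, 0.0, 1.0]] [[416.62246831502, 0.0, 282.3156565500293], [0.0, 416.62246831502, 209.03131051741823], [0.0, 0.0, 1.0]] -0.05024011505711518
0.1 [[-0.924, 0.382, -0.001], [0.382, 0.924, -0.002], [-0.0, -0.002, -1.0]] 0.1734
```

View pics/scene0.png

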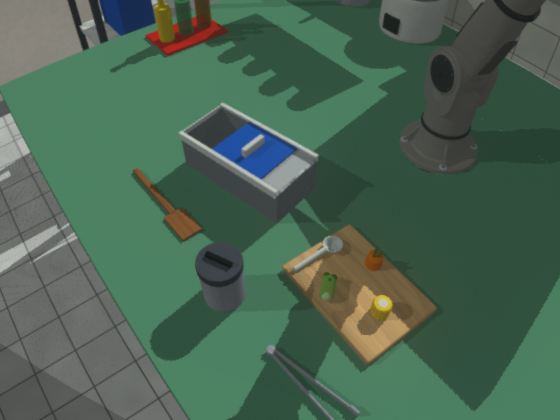

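View pics/side0.png

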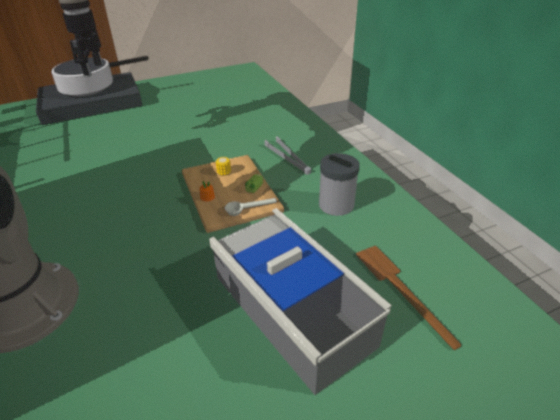

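The scene view shows the caddy around (248,158) with its blue cover near (255,150), its mouth at the far left, and the board at (360,290). On the board are the carrot (375,260), corn (381,308), broccoli (328,286) and spoon (333,243). The side view agrees. Next I measure positions with colour masks and depth.

```bash
python3 - <<'E'
from h import *
import pickle
a=pickle.load(open("s0.pkl","rb"))
def big(m):
    n,l,st,c=cv2.connectedComponentsWithStats(m.astype(np.uint8)); i=1+st[1:,4].argmax(); return l==i
for n,s in a.items():
    W=cloud(s); hsv=cv2.cvtColor(s["color"],cv2.COLOR_BGR2HSV); H,S,V=cv2.split(hsv)
    X,Y,Z=W[...,0],W[...,1],W[...,2]
    print(n,"counter z",np.nanmedian(Z[(H>60)&(H<85)&(S>100)&(np.abs(X-.5)<.3)]))
    rg=(X>.2)&(X<1)&(np.abs(Y)<.6)
    board=rg&(abs(Z-.018)<.006)&(H>8)&(H<24)&(S>60)
    board=big(board)
    r=cv2.minAreaRect(W[board][:,:2].astype(np.float32)*1000); print("board",r)
    bc=np.array(r[0])/1000
    near=rg&(np.hypot(X-bc[0],Y-bc[1])<.19)&(Z>.026)&(Z<.08)
    for nm,m in dict(carrot=(H<13)&(S>180),corn=(H>=22)&(H<34)&(S>140),broc=(H>34)&(H<70)&(S>80),spoon=(S<60)&(V>100)).items():
        m=near&m if nm!="spoon" else rg&(np.hypot(X-bc[0],Y-bc[1])<.19)&(Z>.02)&(Z<.05)&m
        if m.sum()<10: print(nm,m.sum());continue
        m=big(m)
        P=W[m]; top=P[P[:,2]>np.percentile(P[:,2],97)-.006]
        print(nm,m.sum(),"mean",P.mean(0).round(4),"zmax",P[:,2].max().round(3),"top",top.mean(0).round(4),"rect",cv2.minAreaRect(P[:,:2].astype(np.float32)*1000), "bbox",P.min(0).round(3),P.max(0).round(3))
    blue=big(rg&(H>105)&(H<130)&(S>150)&(abs(Z-.107)<.006)); print("cover",cv2.minAreaRect(W[blue][:,:2].astype(np.float32)*1000),W[blue][:,2].mean())
    cm=W[blue].mean(0)
    hd=rg&(np.hypot(X-cm[0],Y-cm[1])<.08)&(abs(Z-.131)<.005)
    print("handle",cv2.minAreaRect(W[big(hd)][:,:2].astype(np.float32)*1000),W[hd].mean(0))
    rail=rg&(np.hypot(X-cm[0],Y-cm[1])<.3)&(abs(Z-.114)<.005)&(S<80)
    rail=cv2.morphologyEx(rail.astype(np.uint8),cv2.MORPH_OPEN,np.ones((2,2)))>0
    print("rail",cv2.minAreaRect(W[rail][:,:2].astype(np.float32)*1000),rail.sum())
    can=rg&(Z>.125)&(Z<.145)&(X>.6)&(V<120); 
    if can.sum(): print("can",cv2.minEnclosingCircle(W[big(can)][:,:2].astype(np.float32)*1000))
E
```

```text
scene counter z -0.001231596607989105
board ((507.617919921875, 195.49752807617188), (279.3691711425781, 201.8258056640625), 88.42509460449219)
carrot 0
corn 305 mean [0.5216 0.27   0.0497] zmax 0.061 top [0.5177 0.2678 0.0561] rect ((516.055908203125, 267.8266906738281), (39.004459381103516, 39.440181732177734), 17.395713806152344) bbox [0.496 0.247 0.026] [0.536 0.288 0.061]
broc 368 mean [0.5691 0.1645 0.0426] zmax 0.048 top [0.5663 0.1624 0.0439] rect ((568.2571411132812, 163.7065887451172), (60.62025833129883, 29.47879409790039), 40.1640739440918) bbox [0.539 0.137 0.029] [0.594 0.188 0.048]
spoon 394 mean [0.5145 0.0828 0.0294] zmax 0.039 top [0.515  0.0832 0.0326] rect ((526.7074584960938, 90.58470916748047), (132.11929321289062, 43.714988708496094), 7.444897651672363) bbox [0.462 0.063 0.02 ] [0.594 0.107 0.039]
cover ((483.70745849609375, -209.14450073242188), (137.92373657226562, 158.90589904785156), 12.025991439819336) 0.10546934643237245
handle ((490.891845703125, -207.73741149902344), (70.96622467041016, 15.428820610046387), 11.483159065246582) [ 0.48916649 -0.20677491  
[... 995 characters left out ...]
8 0.176 0.048]
spoon 310 mean [0.5114 0.0817 0.029 ] zmax 0.037 top [0.5123 0.0806 0.0321] rect ((523.833251953125, 85.26155853271484), (128.99900817871094, 43.922142028808594), 5.069629192352295) bbox [0.459 0.059 0.02 ] [0.589 0.104 0.037]
cover ((488.3079833984375, -211.398193359375), (134.44284057617188, 158.31678771972656), 12.177815437316895) 0.10720515193435483
handle ((485.2640075683594, -211.75535583496094), (69.26447296142578, 14.781023979187012), 11.701311111450195) [ 0.48329632 -0.21336451  0.12919398]
rail ((493.8625183105469, -215.68711853027344), (245.09458923339844, 311.66094970703125), 25.069494247436523) 2066
can ((733.1326293945312, 20.695266723632812), 47.062992095947266)
```

```bash
cat >> h.py <<'E'
def down(deg):
    "tool pointing down, tool y (jaw direction) at world angle deg"
    c,s=np.cos(np.radians(deg)),np.sin(np.radians(deg)); y=np.array([c,s,0]); z=np.array([0,0,-1.])
    return np.column_stack([np.cross(y,z),y,z])
def big(m):
    n,l,st,c=cv2.connectedComponentsWithStats(m.astype(np.uint8)); i=1+st[1:,4].argmax(); return l==i
E
python3 - <<'E'
from h import *
import pickle
R=down(67.5)
o={}
for n,p in dict(board=[.46,.19,.42],caddy=[.46,-.25,.5]).items():
    env.move_ptp(p,down(90)); print(env.get_t(),env.get_qpos()); o[n]=s=vision.snapshot("wrist"); cv2.imwrite(f"pics/w_{n}.png",s["color"]); print(s["cam_to_world"].round(3).tolist())
pickle.dump(o,open("w.pkl","wb"))
cv2.imwrite("pics/w.png",cv2.resize(np.hstack([o[k]["color"] for k in o]),(800,300)))
E
```

```text
1.7917 [-41.88820904   6.52879231  15.70345945 107.51690705  -1.95168026
  66.19567285  64.61197569]
[[-0.002, 0.956, 0.293, 0.384], [1.0, 0.002, 0.001, 0.192], [0.0, 0.293, -0.956, 0.39], [0.0, 0.0, 0.0, 1.0]]
3.4833 [-17.3508693    8.20627708  46.32871207  98.10006826  -6.12587651
  76.33150162 120.29348808]
[[-0.003, 0.956, 0.293, 0.385], [1.0, 0.002, 0.002, -0.248], [0.001, 0.293, -0.956, 0.47], [0.0, 0.0, 0.0, 1.0]]
```

View pics/w.png

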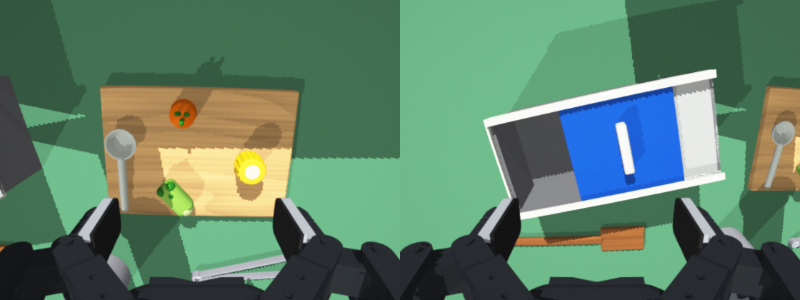

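The wrist board view (left half) shows the carrot at (183,115), corn at (250,167), broccoli at (175,197) and spoon at (121,145). The caddy view (right half) shows the blue cover at about (622,133), with the open mouth to its left from x=490 to 570.

```bash
python3 - <<'E'
from h import *
import pickle
a=pickle.load(open("w.pkl","rb")); a0=pickle.load(open("s0.pkl","rb"))
def rect(P): return [np.round(x,1) for x in cv2.minAreaRect(P[:,:2].astype(np.float32)*1000)]
for nm,s in [("wrist",a["board"]),("scene",a0["scene"]),("side",a0["side"])]:
    W=cloud(s);H,S,V=cv2.split(cv2.cvtColor(s["color"],cv2.COLOR_BGR2HSV)); X,Y,Z=np.moveaxis(W,-1,0)
    b=(X>.39)&(X<.62)&(Y>.04)&(Y<.34)&(Z>.026)&(Z<.08)
    print(nm)
    for n,m in dict(carrot=(X<.46)&(Y>.12)&((H<12)|(H>30)),corn=(Y>.225)&(X>.46),broc=(Y<.2)&(Y>.12)&(X>.5),spoon=(Y<.115)).items():
        m=b&m
        if m.sum()<10: print(n,m.sum());continue
        P=W[big(m)]; print(n,len(P),rect(P),"z",np.percentile(P[:,2],[5,98]).round(3),"bb",P.min(0).round(3),P.max(0).round(3))
s=a["caddy"]; W=cloud(s);H,S,V=cv2.split(cv2.cvtColor(s["color"],cv2.COLOR_BGR2HSV)); X,Y,Z=np.moveaxis(W,-1,0)
m=big((X>.3)&(X<.7)&(Y>-.5)&(Y<.0)&(abs(Z-.112)<.012)&(Z>.1)); P=W[m]; print("top outline",rect(P),np.median(P[:,2]))
P=W[big((H>105)&(H<130)&(S>150)&(abs(Z-.107)<.008))]; print("cover",rect(P),np.median(P[:,2]))
P=W[big((X>.35)&(X<.65)&(Y>-.3)&(Y<-.1)&(Z>.122)&(Z<.14))]; print("handle",rect(P),np.median(P[:,2]))
E
```

```text
wrist
carrot 52 [array([445.7, 172.7]), array([7.3, 4.7]), np.float64(1.5)] z [0.057 0.066] bb [0.442 0.17  0.056] [0.449 0.175 0.066]
corn 1636 [array([512.8, 266.1]), array([41. , 40.3]), np.float64(55.9)] z [0.03  0.061] bb [0.492 0.245 0.026] [0.534 0.287 0.062]
broc 1667 [array([564.1, 163.3]), array([62.6, 28.9]), np.float64(40.5)] z [0.031 0.048] bb [0.535 0.134 0.026] [0.591 0.187 0.049]
spoon 1647 [array([525.3,  90. ]), array([130.5,  44.6]), np.float64(7.0)] z [0.027 0.038] bb [0.46  0.062 0.026] [0.592 0.107 0.039]
scene
carrot 17 [array([442.8, 170.9]), array([21.7,  3.7]), np.float64(26.5)] z [0.049 0.064] bb [0.433 0.165 0.048] [0.453 0.176 0.064]
corn 393 [array([516. , 267.9]), array([39.1, 40. ]), np.float64(54.4)] z [0.031 0.059] bb [0.496 0.246 0.026] [0.536 0.288 0.061]
broc 392 [array([568.3, 164.1]), array([61.4, 30.1]), np.float64(41.1)] z [0.034 0.047] bb [0.539 0.136 0.026] [0.594 0.189 0.048]
spoon 322 [array([526.9,  89.9]), array([132.3,  43.8]), np.float64(6.5)] z [0.027 0.036] bb [0.462 0.063 0.026] [0.594 0.107 0.039]
side
carrot 8 [array([434.1, 168.4]), array([17.6,  3. ]), np.float64(85.0)] z [0.057 0.063] bb [0.432 0.16  0.055] [0.436 0.177 0.063]
corn 219 [array([510.1, 260.1]), array([38.4, 37.2]), np.float64(15.6)] z [0.028 0.059] bb [0.491 0.24  0.026] [0.53  0.28  0.061]
broc 215 [array([563.6, 154.2]), array([57.1, 28.9]), np.float64(34.9)] z [0.029 0.047] bb [0.534 0.128 0.026] [0.588 0.176 0.048]
spoon 248 [array([523.5,  85.2]), array([129.9,  43.9]), np.float64(5.1)] z [0.026 0.035] bb [0.459 0.059 0.026] [0.59  0.104 0.037]
top outline [array([ 492.2, -232. ]), array([160.5, 324.5]), np.float64(12.4)] 0.10798081523520608
cover [array([ 488.5, -208.4]), array([139.4, 157.8]), np.float64(12.4)] 0.10803753271668276
handle [array([ 485.8, -208.4]), array([69.6, 14.1]), np.float64(12.4)] 0.1306159950853556
```

```bash
cat >> h.py <<'E'
C=np.array([.492,-.232]); YAW=12.4
def cad(x,y):
    c,s=np.cos(np.radians(YAW)),np.sin(np.radians(YAW)); return C+np.array([c*x-s*y,s*x+c*y])
def above(xy,z,deg):
    "ptp to a point with the nearer of the two equivalent jaw angles"
    q=env.get_qpos(); best=None
    for d in (deg,deg+180):
        k=env.inverse_kinematics([*xy,z],down(d))
        if k is not None and (best is None or abs(k-q).max()<abs(best-q).max()): best=k
    env.goto_joints(best)
def pick(xy,z,deg):
    above(xy,z+.07,deg); env.move_linear([*xy,z],.12); env.close_gripper(30)
    print("t",env.get_t(),"width",env.get_grip_width()*85,"tcp",env.get_tcp_pos().round(4),"q",env.get_qpos().round(0))
    env.move_linear([*xy,.36],.25); print("lifted width",env.get_grip_width()*85)
def drop(x,y,z=.30):
    p=cad(x,y); above(p,.36,YAW); print("held width",env.get_grip_width()*85); env.move_linear([*p,z],.15); env.release(); env.sleep(.2); env.move_linear([*p,.36],.25)
    print("dropped t",env.get_t(),"ft",env.get_ft_force().round(1))
E
python3 - <<'E'
from h import *
import pickle
W=cloud(pickle.load(open("w.pkl","rb"))["board"]); X,Y,Z=np.moveaxis(W,-1,0)
P=W[big((X>.39)&(X<.49)&(Y>.12)&(Y<.22)&(Z>.026))]; 
print("carrot",cv2.minEnclosingCircle(P[:,:2].astype(np.float32)*1000),P.min(0),P.max(0))
env.release()
pick(np.array([.5600,.1655]),.192,130)
s=vision.snapshot("wrist"); cv2.imwrite("pics/held1.png",s["color"])
E
```

```text
carrot ((454.0319519042969, 170.02804565429688), 51.608360290527344) [0.43894923 0.12001578 0.25964793] [0.47128573 0.21999874 0.33919636]
t 6.8167 width 29.03300852886291 tcp [0.5604 0.1655 0.1926] q [-45.  34.  33. 108. -26.  45. 131.]
lifted width 29.468501247152258
```

View pics/held1.png

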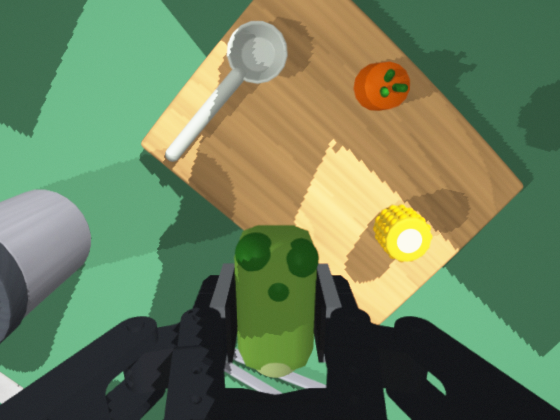

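The broccoli is held squarely between the pads, and the spoon, carrot (383,86) and corn (403,233) are undisturbed. I drop it, then measure and take the carrot.

```bash
python3 - <<'E'
from h import *
import pickle
drop(0,-.105)
W=cloud(pickle.load(open("w.pkl","rb"))["board"]); X,Y,Z=np.moveaxis(W,-1,0)
P=W[big((X>.38)&(X<.5)&(Y>.12)&(Y<.24)&(Z>.026)&(Z<.08))]
(c,r)=cv2.minEnclosingCircle(P[:,:2].astype(np.float32)*1000); print("carrot",c,r,P.min(0),P.max(0))
c=np.array(c)/1000
if abs(r-20)<3 and np.hypot(*(c-[.444,.173]))<.012:
    pick(c,.193,0)
    if env.get_grip_width()*85>28:
        drop(-.035,-.105)
        pick(np.array([.513,.266]),.193,0)
        if env.get_grip_width()*85>28: drop(.035,-.105)
s=vision.snapshot("wrist"); cv2.imwrite("pics/in.png",s["color"])
E
```

```text
held width 29.495150267632084
dropped t 11.2417 ft [-0.1  0.5 -0.6]
carrot (438.39752197265625, 173.99351501464844) 17.905797958374023 [0.42166524 0.15654173 0.02613031] [0.45580082 0.19187312 0.0659968 ]
t 14.3833 width 34.91603453374924 tcp [0.4386 0.1741 0.1936] q [-75.  40.  64. 124. -51.  49.  21.]
lifted width 35.15824419293975
held width 35.278627419132455
dropped t 18.7667 ft [ 0.3 -0.7  0.3]
t 22.2083 width 36.99755622643923 tcp [0.5132 0.266  0.1936] q [-78.  58.  72. 110. -63.  65.  20.]
lifted width 37.193481846957575
held width 37.167234211547054
dropped t 26.8333 ft [-0.7  0.3 -0.5]
```

View pics/in.png

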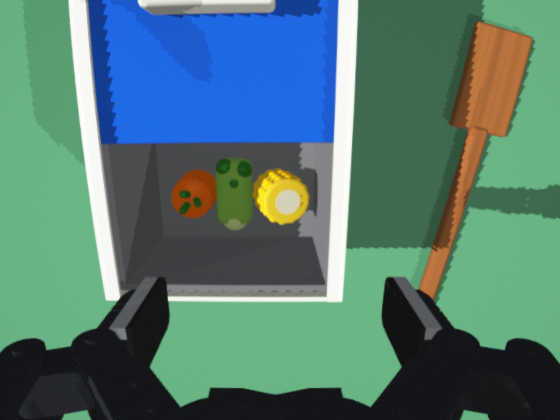

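All three scraps lie in the compartment: carrot (194,194), broccoli (234,193), corn (283,197), with the cover edge at row 142. Now I pinch the ridge and shut the cover.

```bash
python3 - <<'E'
from h import *
h=np.array([.4858,-.2084]); u=cad(0,-1)-C
above(h,.36,YAW+90); print(env.get_qpos().round(0))
env.move_linear([*h,.287],.1); env.close_gripper(30); print("width",env.get_grip_width()*85,env.get_ft_force().round(1))
for d in (.09,.102):
    env.move_linear([*(h+u*d),.287],.06); print(d,env.get_tcp_pos().round(4),env.get_ft_force().round(1),env.get_grip_width()*85,env.get_t())
for d in (.104,.106,.108):
    if np.abs(env.get_ft_force()[:2]@u)>15: break
    env.move_linear([*(h+u*d),.287],.02); print(d,env.get_tcp_pos().round(4),env.get_ft_force().round(1))
env.release(); p=env.get_tcp_pos(); env.move_linear([p[0],p[1],.38],.15)
env.move_ptp([.40,-.20,.50],down(90) if env.get_eef_rot()[1,1]>0 else down(270))
print(env.get_t())
import pickle
o={n:vision.snapshot(n) for n in("wrist","scene")}; pickle.dump(o,open("e.pkl","wb"))
cv2.imwrite("pics/end.png",cv2.resize(np.hstack([o[k]["color"] for k in o]),(800,300)))
for s in o.values():
    W=cloud(s); H,S,V=cv2.split(cv2.cvtColor(s["color"],cv2.COLOR_BGR2HSV)); X,Y,Z=np.moveaxis(W,-1,0)
    rg=(X>.3)&(X<.7)&(Y>-.5)&(Y<.0)
    P=W[big(rg&(Z>.122)&(Z<.14))]; c=np.array(cv2.minAreaRect(P[:,:2].astype(np.float32))[0]); print("handle",c,len(P),"value",.079-(c-C)@u)
    m=rg&(abs(Z-.112)<.012)
    if m.sum(): print("outline",cv2.minAreaRect(W[big(m)][:,:2].astype(np.float32)*1000))
E
```

```text
[-14.  16.  40. 108. -12.  60. 132.]
width 13.120283802575251 [-0.5  0.7  2.9]
0.09 [ 0.5052 -0.2964  0.2873] [-1.   0.9  4.5] 13.025963947403914 31.1583
0.102 [ 0.5078 -0.3085  0.2873] [-0.3  0.6  4.5] 13.352053695002969 31.5083
0.104 [ 0.5081 -0.3091  0.2873] [-3.5  5.1  7.4]
0.106 [ 0.5084 -0.3098  0.2872] [-3.9  7.7 11.4]
0.108 [ 0.5086 -0.3105  0.2872] [-7.1 11.1 15.4]
34.525
handle [ 0.50795817 -0.30703571] 930 value 0.0022879142107557066
outline ((491.87786865234375, -232.3901824951172), (160.63568115234375, 324.1025695800781), 12.422821998596191)
handle [ 0.51010686 -0.3056519 ] 137 value 0.0031780450966488044
outline ((493.4551086425781, -233.24081420898438), (164.21261596679688, 327.62091064453125), 12.406538009643555)
```

View pics/end.png

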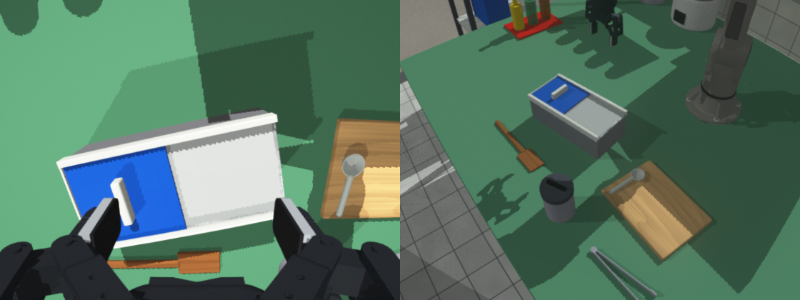

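The contact force rose sharply at about 103 mm of travel, which is where the stop should be. The pictures show the cover over the whole mouth and the bystanders in place, so I hand in.

```bash
python3 - <<'E'
from h import *
import pickle
a=pickle.load(open("s0.pkl","rb"))["scene"]["color"]; b=pickle.load(open("e.pkl","rb"))["scene"]["color"]
d=(cv2.absdiff(a,b).max(2)>60)
for n,(r,c) in dict(spoon=(243,333),can=(275,220),tongs=(380,310),spat=(205,168)).items(): print(n,d[r-30:r+30,c-25:c+25].mean().round(3))
print(env.get_ft_force().round(1)); env.close_job()
E
```

```text
spoon 0.121
can 0.0
tongs 0.0
spat 0.0
[-0.6 -0.2 -0.4]
the job is handed in; nothing more can be done
```

```bash
python3 - <<'E'
from h import *
import pickle
for f in("s0.pkl","e.pkl"):
    W=cloud(pickle.load(open(f,"rb"))["scene"]); X,Y,Z=np.moveaxis(W,-1,0)
    P=W[big((X>.39)&(X<.62)&(Y>.04)&(Y<.115)&(Z>.026)&(Z<.06))]; print(cv2.minAreaRect(P[:,:2].astype(np.float32)*1000))
E
```

```text
the job is handed in; nothing more can be done
```

The job is handed in at about 35 s of the 72 s allowed, and no verdict was reported. I gripped the broccoli, carrot and corn one at a time and dropped each into the open compartment. Then I pinched the cover's ridge and slid it shut.

- **Scraps:** a wrist picture before shutting showed all three lying side by side on the compartment floor. I could not see them once the cover was over them.
- **Cover:** contact force rose to about 13 N at roughly 103 mm of travel, matching the 103 mm opening I had measured, so it reached its stop. Depth measurements afterwards gave about 2–3 mm open (limit 6 mm), within calibration error.
- **Robot:** the gripper was open and clear, with wrist force near zero.
- **Canister, tongs and spatula:** the scene pictures before and after showed no change at any of the three.
- **Spoon:** 12% of the pixels around it changed. I think that comes from changed shadows and the scraps beside it being gone, because it appears in the same place in the final picture. My attempt to measure its shift did not run because the interface had already closed, so this rests on the pictures alone.

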